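# Tong the extra walnut off the scale

## Robot

A 6-joint arm with a two-finger parallel gripper is mounted at the origin on the work surface. World frame = base frame: x ahead of the robot, y to its left, z up, the work surface at z = 0. Lengths are in m, angles in degrees, forces in N, time in s.
With the tool pointing down it reaches from about 0.325 to 0.9 m from the base axis. Payload 6.1 kg.
Tool frame: the origin (TCP) lies midway between the tips of the shut fingers; the grasp point (between the pads) lies 19 mm behind it (ctrl.tcp_to_grasp is the distance from the TCP to the grasp point, in m); y points along the fingers, z is the direction in which the jaws open and shut, and the axes are right-handed (so a half turn about y gives the same grasp; the last joint's range is limited). The gripper opens to 87 mm and grips with 3 to 60 N. Pads are 19 mm wide; open, the fingers measure 117 mm over their backs; the gripper's body (75 mm by 190 mm) begins 51 mm behind the grasp point.
Start: joints at [-79.876, 12.628, 87.462, -0, 79.91, -7.225], TCP at [0.186, -0.597, 0.223] pointing down, gripper open.
Joint ranges: [-170.65, 170.65], [-52.31, 119.04], [5.05, 147.46], [-71.25, 251.25], [11.57, 151.72], [-153.62, 153.62]. Speed limits (degrees/s): [147.25, 147.25, 172.46, 180, 180, 180].

## Interface

Orientations are given as a 3x3 rotation matrix whose columns are the frame's x, y, z axes.
In Python, from bench import status, viewer, order, ctrl gives the robot as it stands. The module is installed in compiled form; this text tells all that it offers.
- The arm moves only by the tool arm_command, never from a script. Its argument "rows" is a list of rows, each a list of 3 entries, a list of its own where there are three numbers: the closure, from 0 (fully open) to 1 (shut), then the shift along the tool's x, y, z in m, then the turn about the tool's y in degrees. In form: [[claw, [dx, dy, dz], twist], ...]. A call has 1 to 10 rows; each row shifts and turns the commanded pose from where the row before left it, along the tool's axes as they then stand; what a row does not reach is not made up. A row lasts 1/8 s, in which the tool goes at most 62.5 mm and 10.7 degrees, less where a joint would pass 70% of its speed; a pose out of reach is approached as far as the arm can. A call with a gripper value outside its range is refused whole. The fingers move at their own pace and stop on an object; "grip_force" is the grip in N (left out, the last holds). Time passes only in rows, so rows that do not move let the fingers close. It gives the time, the measured TCP pose, the force and the opening at its end, in the units of the state.
- status.sense(): the state, without advancing time (a new reading comes with each control period).
- viewer.camera(name): name is "scene" or "top"; returns the picture (384x512x3 uint8, red, green, blue); there is no depth.
- viewer.calibration(name): a dict with "intrinsics" (3x3 intrinsics, pixels), "camera_from_world" (4x4, takes a point from world to camera coordinates). Camera axes: x right, y up, looking along -z (the intrinsics and any distortion apply to the point x, -y, -z); pixel columns grow to the right and rows downward; lengths in m; the calibration is good to about 2 mm. A picture is of the moment at which its call begins. calibration takes no time and is no camera call.
- order.job_done(): hands the job in, once; it reports no verdict.
The state is a dict: "t": time; "qpos": joint angles; "qvel": joint speeds; "effort": joint torques, N m; "tcp_pos": TCP position; "ee_rot": TCP orientation; "force": force on the tool from outside, world axes, zero at the start; "torque": the same for the moment, N m; "opening": finger opening in m.
Only numpy, scipy, OpenCV 4.12 (cv2) and the standard library are available. Lean on these libraries where they do the work, as an engineer would, in place of code of your own. Each camera call takes 0.05 s, during which the arm holds its last target. There are 200 camera calls.

## Task

The order on the counter scale is one walnut too heavy. Pick up the serving tongs, close them on the walnut that stands on the scale's pan, and lift it a good hand's breadth (about 120 mm) above the pan so the new weight can be read; finish while still holding the walnut up in the tongs, with nothing but the order on the scale. Never touch the walnut with the gripper itself, do not press on the scale, and leave the lidded tub, the jar and the tin where they are.

Things in the scene. Friction and masses are not known exactly. Their poses are not given: they have to be found in the camera images.
- tongs_grip (a point): Middle of the flat grip zone of the tongs, where the gripper straddles both leaves: on the centreline, half-way up the 24 mm high strips (12 mm above the counter), near the centre of mass. x axis to the tips, y to the left leaf, z up. As it lies, 58 mm over the outsides of the leaves here; 33 mm, outsides parallel, when the tongs are closed on the walnut.
- tongs_tip (a point): Midway between the tongs' tips, 120 mm ahead (+x) of tongs_grip, 12 mm above the tongs' lower edge; same axes. The tip heads are 34 mm long shallow spoons, 24 mm high, hollow side inwards, with 2 to 4 mm turned-in edges, that cup the walnut round this point. As it lies they are about 90 mm apart inside, 108 mm outside; the very end is 18 mm further on.
- leaf_left (a joint): How far each leaf of the tongs has swung shut, rad: 0 open (as it lies), 0.12 when closed on the walnut (tips 36 mm apart inside), 0.19 at most (tips together). Each 0.01 rad brings the tips 4.5 mm together and the grip zone 2.1 mm.
- tongs: Sprung stainless serving tongs, 250 mm long, about 120 g, lying on edge on the counter so that the leaves swing level, both equally. Origin 12 mm under tongs_grip, at the lower edge, same axes; the hinge is 105 mm behind it (-x). Squeezing at the grip zone takes about 5 N at first, 10 N at 33 mm; the spring opens the tongs again when let go.
- walnut_mid (a point): The walnut to take off: brown, round seen from above, 36 mm thick, 38 mm tall, about 13 g, standing on its blunt end on the pan. This point is its centre, 19 mm above the pan; z up along the nut.
- walnut: The same walnut; origin at the middle of its underside.
- scale: White counter scale, fixed to the counter, with a flat rimless steel pan 240 mm (x) by 300 mm (y), its centre 5 mm ahead (+x) of the origin and its top 70 mm above the counter; lower display pod at the -x edge, out to 165 mm from the origin. Origin under its middle at counter height; x points away from the display.
- order_tub_mid (a point): The order being weighed: round clear lidded tub of almonds standing on the pan, 86 mm across, 52 mm tall, loose. This point is its centre, 26 mm above the pan.
- order_tub: The same tub; origin at the middle of its underside.
- spice_jar: Amber jar with red cap and pale blank label on the counter, 66 mm across, 95 mm tall, origin under its middle. Leave alone.
- tin: Green tin with a pale lid and pale blank label on the counter, 72 mm across, 85 mm tall, origin under its middle. Leave alone.
Not all that is in view belongs to the job. What is shaped like the walnut but green is not meant. Leave any blue look-alike of the order_tub alone.

How it is judged (in metres and radians):
On the way, in this order (a step that is already met when the one before it is completed fails the run):
1. the tongs are held in the gripper, clear of the counter, the walnut still standing on the pan (height (world z) of tongs above 0.03 m and contact force between the fingers and tongs above 1 N and distance of walnut_mid from where it was at the start of the episode below 0.02 m), for 0.2 s.
2. the tongs are closed on the walnut (contact force between tongs and walnut above 1 N and distance between walnut_mid and tongs_tip below 0.02 m and value of joint leaf_left above 0.09 rad), for 0.2 s.
At the end, for the whole second after the job is handed in: The walnut is held still in the tips of the tongs (centre within 22 mm of midway between them), its underside at least 80 mm above the pan, the tongs in the gripper; neither robot nor tongs touches the scale; the tub still stands on the pan; tub, jar and tin are within 20 mm of their starts (z of walnut_mid in the frame of scale above 0.169 m and distance between walnut_mid and tongs_tip below 0.022 m and contact force between tongs and walnut above 1 N and contact force between the fingers and tongs above 1 N and contact force between each of the fingers, the arm and walnut below 0.05 N and contact force between each of the arm, the fingers, tongs and scale below 0.05 N and linear speed of walnut below 0.03 m/s and contact force between order_tub and scale above 0.5 N and distance of each of order_tub_mid, spice_jar, tin from where it was at the start of the episode below 0.02 m); the arm keeps its last pose, push and grip.
It fails at once if the gripper or arm touched the walnut itself (contact force between any of the fingers, the arm and walnut above 0.3 N).
It fails at once if the scale was pressed (more than 20 N) (contact force between any of tongs, the arm, the fingers and scale above 20 N).
It fails at once if a bystander was moved more than 20 mm or tipped (distance of any of spice_jar, tin, order_tub_mid from where it was at the start of the episode above 0.02 m or angle between any of order_tub, spice_jar, tin's own z axis and vertical above 0.3 rad).
It fails at once if the walnut was dropped off the pan (height (world z) of walnut_mid below 0.06 m).
It also fails if it takes over 45 s, if anything falls off the work surface, if the arm or the gripper's body presses on something with over 40 N, if the wrist force passes 120 N, or if a joint passes its speed limit or range.

## Working session

There is one attempt and no reset: what is moved stays moved. The work goes in short steps, Python scripts to look and compute and a tool call to move; the robot and the scene stay as the last step left them, time stands still between calls to the robot, and variables do not carry over. Pictures are saved under pics/ and viewed, about 8 in all and at most 12, crops included, and the job is handed in when it is done.

Besides the shell and the picture viewer there is one more tool, called as a command line: name --argument value ..., lists and objects as JSON in quotes. arm_command: Moves the arm, as the interface text tells. Its arguments: {"type":"object","properties":{"rows":{"type":"array"},"grip_force":{"type":"number"}},"required":["rows"]}

```bash
mkdir -p pics; python3 - <<'E'
from bench import status, viewer, order, ctrl
import cv2,numpy as np
for n in("scene","top"):
    im=viewer.camera(n); cv2.imwrite(f"pics/{n}0.png",cv2.resize(im[:,:,::-1],(800,600),interpolation=cv2.INTER_CUBIC))
    c=viewer.calibration(n); print(n,{k:np.round(v,4).tolist() for k,v in c.items()})
s=status.sense();print(s['t'],s['tcp_pos'],np.round(s['ee_rot'],3),s['opening'],ctrl.tcp_to_grasp)
E
```

```text
scene {'intrinsics': [[365.2182, 0.0, 258.2751], [0.0, 365.2182, 190.3319], [0.0, 0.0, 1.0]], 'camera_from_world': [[0.0895, 0.996, 0.0074, -0.0459], [-0.6561, 0.0534, 0.7528, 0.3031], [0.7493, -0.0722, 0.6583, -1.4265], [0.0, 0.0, 0.0, 1.0]]}
top {'intrinsics': [[348.6855, 0.0, 259.0288], [0.0, 348.6855, 190.5971], [0.0, 0.0, 1.0]], 'camera_from_world': [[0.0168, -0.9995, 0.0259, -0.0294], [0.9925, 0.0198, 0.121, -0.5613], [-0.1214, 0.0237, 0.9923, -0.8143], [0.0, 0.0, 0.0, 1.0]]}
0.1 [ 0.18626492 -0.5960049   0.22153003] [[-0.954 -0.     0.298]
 [-0.298  0.002 -0.954]
 [-0.    -1.    -0.002]] 0.08737708812638917 0.0187
```

View pics/top0.png

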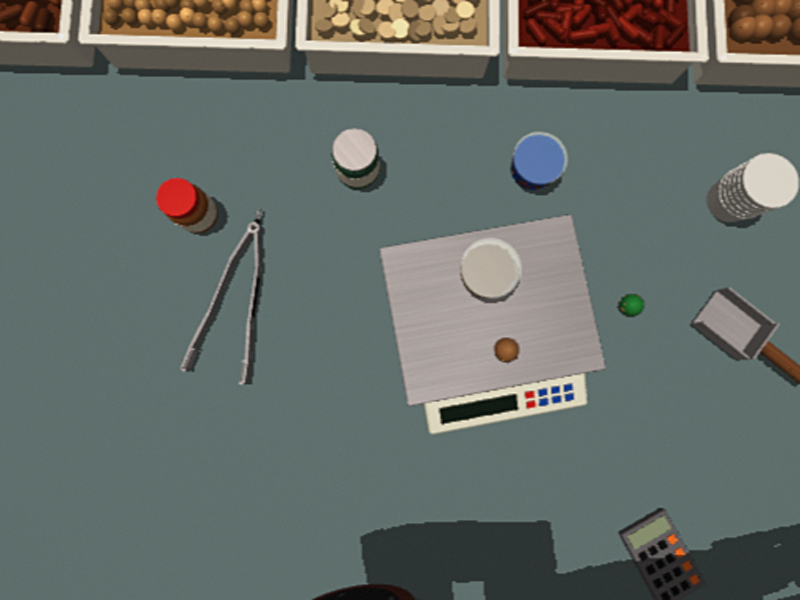

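View pics/scene0.png

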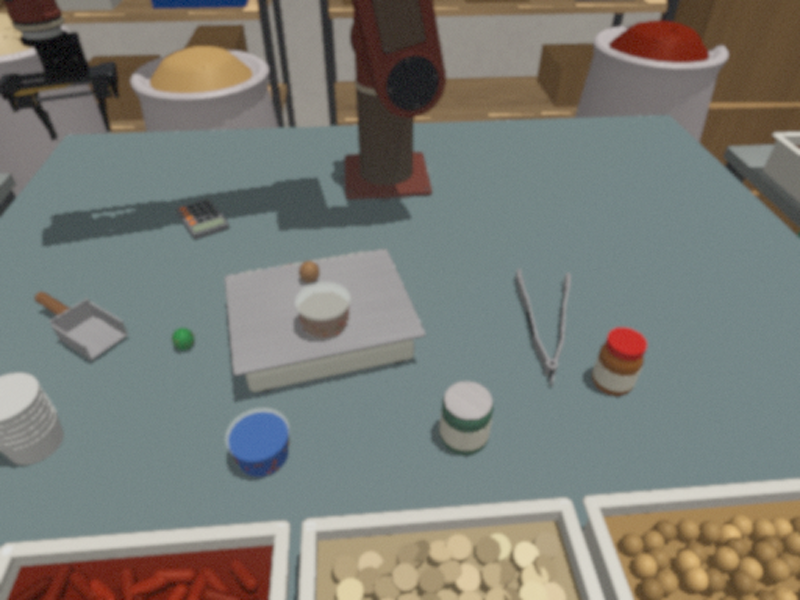

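The top view shows the tongs with the hinge at about (254,228) and tips at (188,366) and (246,380). The walnut is at (507,350), the tub at (491,268), and the jar at (180,198) near the hinge. Next I'll enlarge the tongs and walnut.

```bash
cat > h.py <<'E'
from bench import status, viewer, order, ctrl
import cv2,numpy as np
def px2w(name,u,v,z):  # native pixel -> world at height z
    c=viewer.calibration(name);K=np.array(c["intrinsics"]);T=np.array(c["camera_from_world"])
    d=np.linalg.inv(K)@[u,v,1]; d=T[:3,:3].T@(d*[1,-1,-1]); o=-T[:3,:3].T@T[:3,3]
    return o+d*(z-o[2])/d[2]
def w2px(name,p):
    c=viewer.calibration(name);K=np.array(c["intrinsics"]);T=np.array(c["camera_from_world"])
    q=K@((T[:3,:3]@p+T[:3,3])*[1,-1,-1]); return q[:2]/q[2]
def crop(name,u0,v0,w,h,f,out):
    im=viewer.camera(name)[v0:v0+h,u0:u0+w,::-1]
    cv2.imwrite(out,cv2.resize(im,None,fx=f,fy=f,interpolation=cv2.INTER_CUBIC))
E
python3 - <<'E'
from h import *
im=viewer.camera("top")[:,:,::-1]
a=cv2.resize(im[125:255,105:185],None,fx=4.5,fy=4.5,interpolation=2)
b=cv2.resize(im[130:260,240:330],None,fx=4.5,fy=4.5,interpolation=2)
cv2.imwrite("pics/c1.png",np.hstack([a,b])); print(a.shape,b.shape)
E
```

```text
(585, 360, 3) (585, 405, 3)
```

View pics/c1.png

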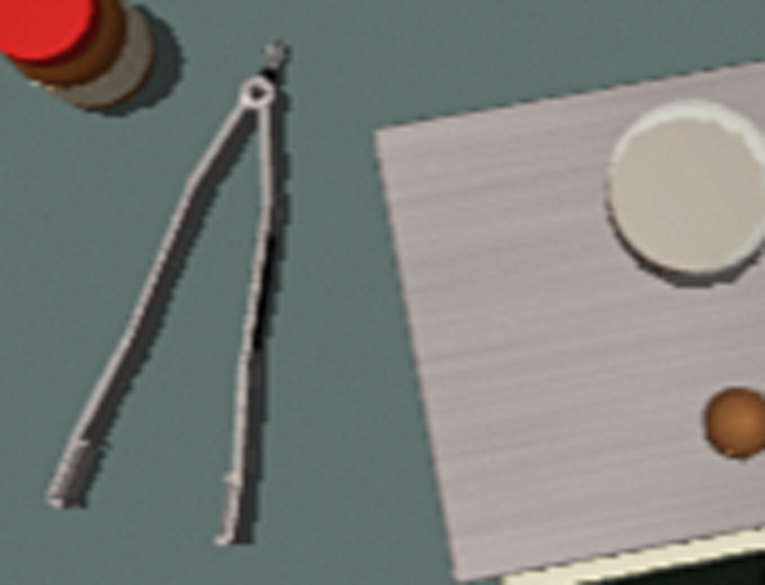

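The crop shows the hinge at (257,93), the leaf ends at about (55,503) and (226,542), and the walnut centre at (738,422).

```bash
python3 - <<'E'
from h import *
A=lambda x,y:(105+x/4.5,125+y/4.5); B=lambda x,y:(240+(x-360)/4.5,130+y/4.5)
P=lambda p,z:px2w("top",*p,z)
h=P(A(257,93),.026); l=P(A(57,503),.024); r=P(A(226,542),.024)
m=(l+r)/2; d=(m-h)[:2]; L=np.linalg.norm(d); d/=L
print("hinge",h,"l",l,"r",r,"gap",np.linalg.norm(l-r),"len",L,"yaw",np.degrees(np.arctan2(d[1],d[0])))
print("perp",np.degrees(np.arctan2(*(l-r)[:2][::-1])))
g=h[:2]+d*105; g2=m[:2]-d*138; print("grip from hinge",g,"from tips",g2)
w=P(B(738,422),.092); print("walnut",w)
print("tub",P(B(691,187),.122))
c=[P((u*.64,v*.64),.07) for u,v in((381,249),(571,215),(605,367),(409,404))];print("pan",np.round(c,3),np.mean(c,0))
print("display",[np.round(P((u*.64,v*.64),.03),3) for u,v in((431,433),(587,403))])
print("jar",P((180*.64,198*.64),.095),"tin",P((355*.64,150*.64),.085))
# scene check
S=lambda x,y,z:px2w("scene",x*.64,y*.64,z)
print("scene walnut",S(309,272,.09),"hinge",S(551,364,.024),"tips",S(519,275,.02),S(568,279,.02))
E
```

```text
hinge [0.67020262 0.22293441 0.026     ] l [0.44460892 0.31812008 0.024     ] r [0.42548728 0.22756275 0.024     ] gap 0.09255412495532012 len 0.24039209550293583 yaw 168.01786469476818
perp 78.07684954245163
grip from hinge [-102.04209724   22.02163754] from tips [135.42835648 -28.3768827 ]
walnut [ 0.48235564 -0.16536336  0.092     ]
tub [ 0.59573604 -0.13652867  0.122     ]
pan [[ 0.631  0.019  0.07 ]
 [ 0.69  -0.271  0.07 ]
 [ 0.46  -0.317  0.07 ]
 [ 0.402 -0.027  0.07 ]] [ 0.54567204 -0.1490962   0.07      ]
display [array([ 0.356, -0.063,  0.03 ]), array([ 0.404, -0.303,  0.03 ])]
jar [0.69483322 0.3136006  0.095     ] tin [0.77898569 0.06103887 0.085     ]
scene walnut [ 0.48469444 -0.16320459  0.09      ] hinge [0.67211478 0.22505145 0.024     ] tips [0.43781368 0.23043358 0.02      ] [0.45738029 0.32133332 0.02      ]
```

Both cameras agree: the tongs' grip point is at about (0.569, 0.2445) with yaw 168°, and the walnut is at (0.483, -0.165). I'll carry the tongs with the fingers half closed by position and bring them in over the display side. First I move across at height.

arm_command --rows '[[0,[-0.0385,0,-0.043],0],[0,[-0.0385,0,-0.043],0],[0,[-0.0385,0,-0.043],0],[0,[-0.0385,0,-0.043],0],[0,[-0.0385,0,-0.043],0],[0,[-0.0385,0,-0.043],0],[0,[-0.0385,0,-0.043],0],[0,[-0.0385,0,-0.043],0]]' --grip_force 25

```text
t: 1.15
tcp_pos: [0.3781, -0.1746, 0.2226]
ee_rot: [[-0.955, 0.001, 0.298], [-0.298, -0.0, -0.955], [-0.0, -1.0, 0.0]]
force: [0.8, -0.1, -0.1]
opening: 0.0869
```

arm_command --rows '[[0,[-0.0385,0,-0.043],0],[0,[-0.0385,0,-0.043],0],[0,[-0.0385,0,-0.043],0],[0,[-0.0385,0,-0.043],0],[0,[-0.0385,0,-0.043],0],[0,[-0.0385,0,-0.043],0],[0,[-0.0385,0,-0.043],0],[0,[-0.0385,0,-0.043],0],[0,[0,0,0],-10],[0,[0,0,0],-10]]'

```text
t: 2.4
tcp_pos: [0.5688, 0.2448, 0.2213]
ee_rot: [[-0.79, -0.002, 0.613], [-0.613, -0.001, -0.79], [0.002, -1.0, -0.001]]
force: [0.1, -0.0, 0.2]
opening: 0.0872
```

arm_command --rows '[[0,[0,0,0],-10],[0,[0,0,0],-10],[0,[0,0,0],-10],[0,[0,0,0],-10],[0,[0,0,0],-10],[0,[0,0,0],-10],[0,[0,0,0],-10],[0,[0,0,0],-10],[0,[0,0,0],-10],[0,[0,0,0],-10]]'

```text
t: 3.65
tcp_pos: [0.5689, 0.2438, 0.2221]
ee_rot: [[0.739, -0.001, 0.673], [-0.673, -0.0, 0.739], [-0.0, -1.0, -0.001]]
force: [0.6, -1.2, 0.4]
opening: 0.0869
```

arm_command --rows '[[0,[0,0,0],-10],[0,[0,0,0],-10],[0,[0,0,0],-10],[0,[0,0,0],0],[0,[0,0,0],0]]'

```text
t: 4.28
tcp_pos: [0.5691, 0.2438, 0.2223]
ee_rot: [[0.975, -0.0, 0.222], [-0.222, -0.0, 0.975], [-0.0, -1.0, -0.0]]
force: [-0.4, 0.2, 0.3]
opening: 0.0871
```

arm_command --rows '[[0,[0,0.045,0],-0.8],[0,[0,0.045,0],0],[0,[0,0.045,0],0],[0,[0,0.035,0],0],[0,[0,0.02,0],0],[0,[0,0.015,0],0],[0,[0,0.012,0],0],[0,[0,0,0],0],[0,[0,0,0],0]]'

```text
t: 5.4
tcp_pos: [0.57, 0.2441, 0.0066]
ee_rot: [[0.979, 0.002, 0.205], [-0.205, 0.0, 0.979], [0.002, -1.0, 0.001]]
force: [0.4, -0.2, 0.5]
opening: 0.0868
```

```bash
python3 - <<'E'
from h import *
s=status.sense();print(s['tcp_pos'],s['force'],np.degrees(np.arctan2(s['ee_rot'][1,2],s['ee_rot'][0,2])))
im=viewer.camera("top")[:,:,::-1];im2=viewer.camera("scene")[:,:,::-1]
a=cv2.resize(im[110:250,90:190],None,fx=4,fy=4,interpolation=2)
b=cv2.resize(im2[100:240,310:410],None,fx=4,fy=4,interpolation=2)
cv2.imwrite("pics/c2.png",np.hstack([a,b]))
E
```

```text
[0.57002771 0.24409003 0.00660046] [ 0.35921103 -0.18202452  0.50996551] 78.14161711022933
```

View pics/c2.png

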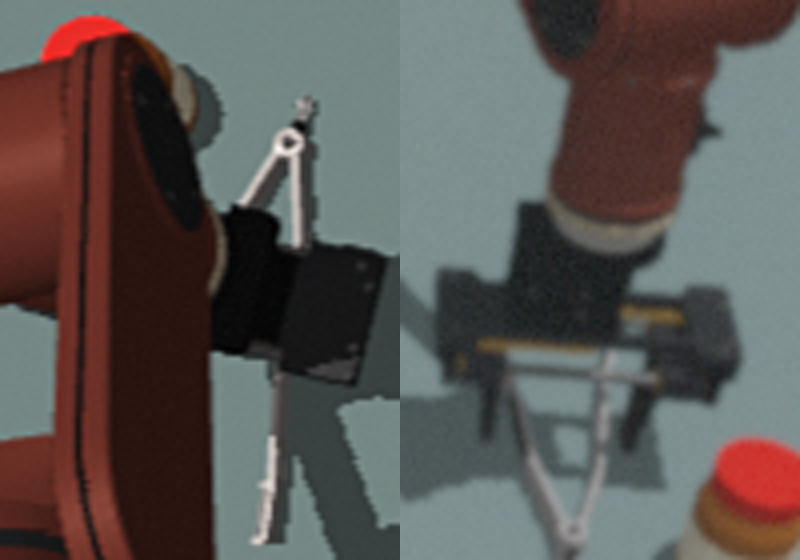

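The fingers straddle both leaves, with the hinge behind them undisturbed. I'll close partway (about 46 mm) and lift a little.

arm_command --rows '[[0.2,[0,0.002,0],0],[0.3,[0,0,0],0],[0.4,[0,0,0],0],[0.47,[0,0,0],0],[0.47,[0,0,0],0],[0.47,[0,0,0],0],[0.47,[0,0,0],0]]'

```text
t: 6.38
tcp_pos: [0.5691, 0.2438, 0.0036]
ee_rot: [[0.979, -0.0, 0.205], [-0.205, -0.0, 0.979], [-0.0, -1.0, -0.0]]
force: [-0.9, 0.5, 1.5]
opening: 0.0464
```

arm_command --rows '[[0.47,[0,-0.01,0],0],[0.47,[0,-0.02,0],0],[0.47,[0,-0.03,0],0],[0.47,[0,-0.03,0],0],[0.47,[0,-0.03,0],0],[0.47,[0,-0.03,0],0],[0.47,[0,-0.03,0],0],[0.47,[0,-0.02,0],0],[0.47,[0,0,0],0],[0.47,[0,0,0],0]]'

```text
t: 7.62
tcp_pos: [0.5685, 0.2436, 0.2024]
ee_rot: [[0.979, -0.002, 0.205], [-0.205, -0.0, 0.979], [-0.002, -1.0, -0.001]]
force: [0.3, -0.4, -1.3]
opening: 0.0465
```

Lifted: the force reading shows the tongs' 1.2 N weight and the opening is 46.5 mm. Now I turn the tongs, then carry them over.

arm_command --rows '[[0.47,[0,0,0],4],[0.47,[0,0,0],8],[0.47,[0,0,0],9],[0.47,[0,0,0],9],[0.47,[0,0,0],9],[0.47,[0,0,0],9],[0.47,[0,0,0],9],[0.47,[0,0,0],9],[0.47,[0,0,0],9],[0.47,[0,0,0],9]]'

```text
t: 8.88
tcp_pos: [0.5681, 0.2435, 0.2012]
ee_rot: [[-0.107, -0.004, 0.994], [-0.994, -0.001, -0.107], [0.001, -1.0, -0.003]]
force: [-0.7, -0.6, -2.0]
opening: 0.0462
```

arm_command --rows '[[0.47,[0,0,0],9],[0.47,[0,0,0],9],[0.47,[0,0,0],9],[0.47,[0,0,0],9],[0.47,[0,0,0],9],[0.47,[0,0,0],9],[0.47,[0,0,0],9],[0.47,[0,0,0],6],[0.47,[0,0,0],4],[0.47,[0,0,0],0]]'

```text
t: 10.12
tcp_pos: [0.5682, 0.2435, 0.2016]
ee_rot: [[-0.981, -0.003, 0.194], [-0.194, -0.001, -0.981], [0.003, -1.0, 0.0]]
force: [0.4, 0.2, -1.8]
opening: 0.0466
```

arm_command --rows '[[0.47,[0.01,0,0.015],0],[0.47,[0.02,0,0.027],0],[0.47,[0.03,0,0.04],0],[0.47,[0.03,0,0.04],0],[0.47,[0.03,0,0.04],0],[0.47,[0.03,0,0.04],0],[0.47,[0.03,0,0.04],0],[0.47,[0.03,0,0.04],0],[0.47,[0.02,0,0.04],0],[0.47,[0.02,0,0.03],0]]'

```text
t: 11.38
tcp_pos: [0.3904, -0.1517, 0.2033]
ee_rot: [[-0.981, -0.0, 0.193], [-0.193, -0.001, -0.981], [0.0, -1.0, 0.001]]
force: [1.2, -0.6, -1.4]
opening: 0.0461
```

```bash
python3 - <<'E'
from h import *
s=status.sense();R=s['ee_rot'];a=np.arctan2(R[1,2],R[0,2]);th=a+np.pi/2
print(s['tcp_pos'],s['force'],s['opening'],"tongs yaw",np.degrees(th))
for yaw in(th,np.radians(11)):
    t=np.array([.483,-.165])-.12*np.array([np.cos(yaw),np.sin(yaw)])
    print(t,"tool shift",R.T@np.r_[t-s['tcp_pos'][:2],0])
E
```

```text
[ 0.39038279 -0.15167159  0.203301  ] [ 1.18979795 -0.56121326 -1.446043  ] 0.04607031705258161 tongs yaw 11.140922166743112
[ 0.36526141 -0.18818673] tool shift [3.17035200e-02 2.23422015e-05 3.09729858e-02]
[ 0.36520474 -0.18789708] tool shift [3.17031571e-02 2.21725196e-05 3.06778395e-02]
```

arm_command --rows '[[0.47,[0.016,0,0.0155],0],[0.45,[0.0157,0,0.0155],0],[0.44,[0,0.02,0],0],[0.43,[0,0.025,0],0],[0.43,[0,0.018,0],0],[0.43,[0,0,0],0],[0.43,[0,0,0],0],[0.43,[0,0,0],0]]'

```text
t: 12.38
tcp_pos: [0.3673, -0.1869, 0.1416]
ee_rot: [[-0.981, 0.001, 0.194], [-0.194, -0.001, -0.981], [-0.001, -1.0, 0.001]]
force: [0.1, 0.4, -2.0]
opening: 0.0498
```

```bash
python3 - <<'E'
from h import *
s=status.sense();print(s['tcp_pos'],s['force'],s['opening'])
im=viewer.camera("top")[:,:,::-1];im2=viewer.camera("scene")[:,:,::-1]
a=cv2.resize(im[150:290,250:350],None,fx=4,fy=4,interpolation=2)
b=cv2.resize(im2[100:240,150:250],None,fx=4,fy=4,interpolation=2)
cv2.imwrite("pics/c3.png",np.hstack([a,b]))
print(w2px("top",np.array([.483,-.165,.136])))
E
```

```text
[ 0.36731938 -0.1869184   0.14156777] [ 0.12811447  0.40900897 -1.96910246] 0.049829484365999877
[328.18796428 222.92200654]
```

View pics/c3.png

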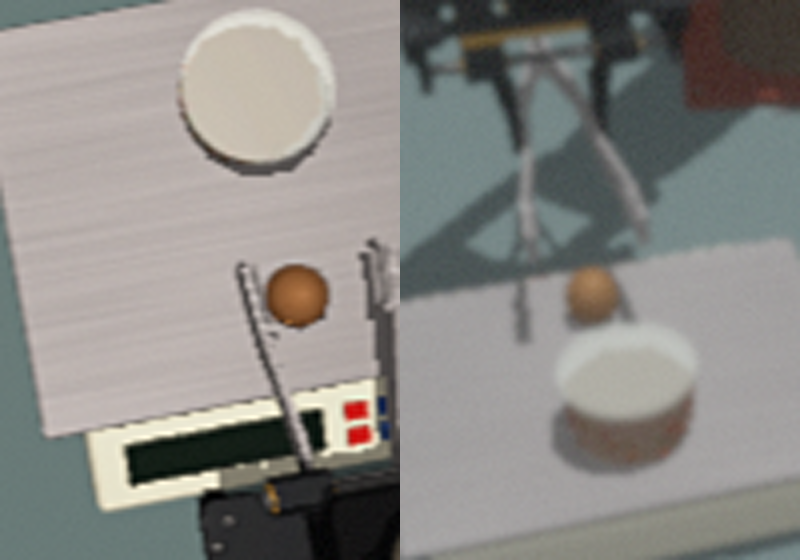

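The tips straddle the walnut in both views. In the top crop the leaf ends are at about (242,265) and (373,243), with the walnut at (297,295). I'll check the offset.

```bash
python3 - <<'E'
from h import *
A=lambda x,y:(250+x/4,150+y/4)
l=px2w("top",*A(243,265),.161);r=px2w("top",*A(373,243),.161);m=(l+r)/2
w=px2w("top",*A(297,295),.092)
u=np.array([np.cos(np.radians(11.1)),np.sin(np.radians(11.1)),0])
e=m-.018*u;R=status.sense()['ee_rot']
d=l-r;print(l,r,np.linalg.norm(d),"perp yaw",np.degrees(np.arctan2(-d[0],d[1])),"tip",e,"walnut",w)
q=w-e;q[2]=0;print("tool shift",R.T@q)
B=lambda x,y:(150+(x-400)/4,100+y/4)
l=px2w("scene",*B(643,240),.150);r=px2w("scene",*B(533,248),.150);w=px2w("scene",*B(593,294),.09)
print("scene: ",l,r,w); print(.5*(l+r)-.018*u)
E
```

```text
[ 0.49522725 -0.1234199   0.161     ] [ 0.50779792 -0.19087686  0.161     ] 0.0686182443801439 perp yaw 10.556041493108706 tip [ 0.48384932 -0.16061377  0.161     ] walnut [ 0.48242788 -0.16592972  0.092     ]
tool shift [2.42356738e-03 3.31030971e-06 4.94025465e-03]
scene:  [ 0.50504161 -0.12326824  0.15      ] [ 0.50807014 -0.1931285   0.15      ] [ 0.48225924 -0.1619649   0.09      ]
[ 0.48889261 -0.16166377  0.15      ]
```

arm_command --rows '[[0.43,[0.003,0,0.003],0],[0.43,[0,0,0],0],[0.43,[0,0.015,0],0],[0.43,[0,0.015,0],0],[0.43,[0,0.012,0],0],[0.43,[0,0.01,0],0],[0.43,[0,0.006,0],0],[0.43,[0,0,0],0],[0.43,[0,0,0],0]]'

```text
t: 13.6
tcp_pos: [0.3648, -0.1902, 0.0829]
ee_rot: [[-0.981, 0.001, 0.193], [-0.193, -0.0, -0.981], [-0.0, -1.0, 0.001]]
force: [-0.8, -0.5, -1.7]
opening: 0.0501
```

```bash
python3 - <<'E'
from h import *
s=status.sense();print(s['tcp_pos'],s['force'],s['opening'])
im=viewer.camera("top")[:,:,::-1];im2=viewer.camera("scene")[:,:,::-1]
a=cv2.resize(im[180:280,270:350],None,fx=5,fy=5,interpolation=2)
b=cv2.resize(im2[110:210,160:240],None,fx=5,fy=5,interpolation=2)
cv2.imwrite("pics/c4.png",np.hstack([a,b]))
E
```

```text
[ 0.36480158 -0.19018363  0.08292977] [-0.84687474 -0.45922383 -1.66457774] 0.05005925311082839
```

View pics/c4.png

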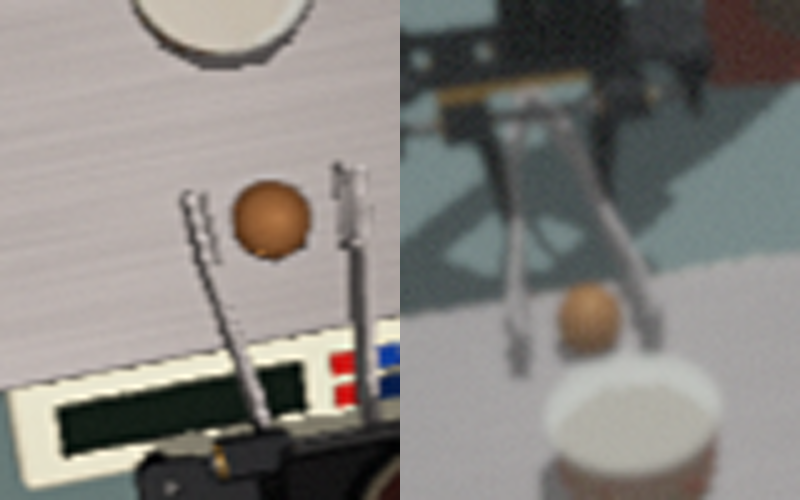

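The tips are centred on the walnut: the ends at (187,195) and (340,167) put the tip point at about (271,223), and the nut is at (271,220). Closing now.

arm_command --rows '[[0.47,[0,0,0],0],[0.51,[0,0,0],0],[0.55,[0,0,0],0],[0.59,[0,0,0],0],[0.63,[0,0,0],0],[0.7,[0,0,0],0],[0.8,[0,0,0],0],[0.8,[0,0,0],0],[0.8,[0,0,0],0],[0.8,[0,0,0],0]]' --grip_force 25

```text
t: 14.95
tcp_pos: [0.3645, -0.1899, 0.0826]
ee_rot: [[-0.981, 0.0, 0.193], [-0.193, -0.0, -0.981], [-0.0, -1.0, 0.0]]
force: [-0.2, 0.8, -1.0]
opening: 0.0343
```

It stopped at 34 mm, on the walnut. Now I lift.

arm_command --rows '[[0.8,[0,0,0],0],[0.8,[0,0,0],0],[0.8,[0,-0.006,0],0],[0.8,[0,-0.014,0],0],[0.8,[0,-0.02,0],0],[0.8,[0,-0.025,0],0],[0.8,[0,-0.025,0],0],[0.8,[0,-0.018,0],0],[0.8,[0,-0.01,0],0],[0.8,[0,-0.004,0],0]]'

```text
t: 16.2
tcp_pos: [0.3647, -0.1901, 0.2054]
ee_rot: [[-0.981, 0.001, 0.193], [-0.193, -0.001, -0.981], [-0.001, -1.0, 0.001]]
force: [-0.3, -0.7, -1.4]
opening: 0.0341
```

arm_command --rows '[[0.8,[0,0,0],0],[0.8,[0,0,0],0],[0.8,[0,0,0],0],[0.8,[0,0,0],0]]'

```text
t: 16.7
tcp_pos: [0.3643, -0.1898, 0.2042]
ee_rot: [[-0.981, -0.001, 0.193], [-0.193, 0.0, -0.981], [0.0, -1.0, -0.001]]
force: [1.0, 0.2, -1.1]
opening: 0.0342
```

```bash
python3 - <<'E'
from h import *
s=status.sense();print(s['t'],s['tcp_pos'],s['force'],s['opening'])
im=viewer.camera("top")[:,:,::-1];im2=viewer.camera("scene")[:,:,::-1]
a=cv2.resize(im[140:280,260:360],None,fx=4,fy=4,interpolation=2)
b=cv2.resize(im2[80:220,150:250],None,fx=4,fy=4,interpolation=2)
cv2.imwrite("pics/c5.png",np.hstack([a,b]))
print([w2px(n,np.array([.482,-.166,.209])) for n in("top","scene")])
E
```

```text
16.7 [ 0.36433496 -0.189828    0.20418633] [ 1.012783    0.18566597 -1.05799339] 0.034198295047048834
[array([337.18020882, 222.35246605]), array([191.84794277, 136.35095334])]
```

View pics/c5.png

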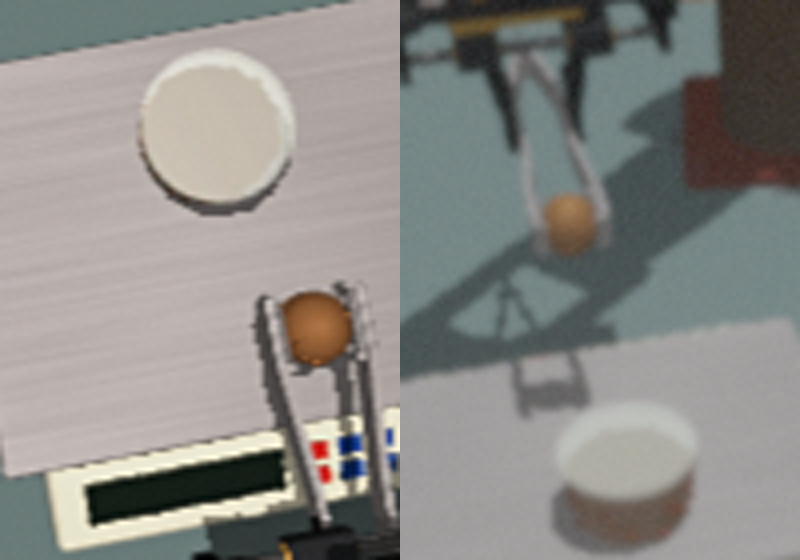

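The walnut is up in the tips. The scene view puts it at pixel (192.8,136), against (191.8,136.4) predicted for a 0.209 m height. The tub is in place and the arm is steady, so I'm handing in.

```bash
python3 -c "
from h import *
order.job_done(); s=status.sense(); print(s['t'],s['opening'],s['tcp_pos'])"
```

```text
the job is handed in; nothing more can be done
the job is handed in; nothing more can be done
```

The walnut is off the scale and held in the tongs about 120 mm above the pan, and I handed the job in at about 17 s of the 45 s allowed.

I gripped the tongs part-closed and lifted them. I then turned them about 157°, came down over the walnut from the display side, closed them on it with a 25 N grip limit, and lifted straight up.

**Last checks before handing in:**
- **Height:** the walnut appeared within about a pixel of where its centre should be at 0.209 m, roughly 120 mm above its starting height.
- **Grip:** the gripper opening was steady at 34 mm, a little over the nominal 33 mm. Both views showed the nut centred in the tips.
- **Scale and bystanders:** the tub was still standing on the pan and nothing was touching the scale. I did not take new measurements of the jar and tin, but the arm stayed clear of both.
- **Force:** no unusual forces showed at any point. The final vertical force reading was about -1.1 N, roughly the weight of the tongs and nut, though it varied by up to 1 N between readings.

None of these checks failed. The reading I tried to take after handing in was refused, so the final second was not observed.

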